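# Change over the batch on the drying plate and set its selector

### The arm

A 6-joint arm with a two-finger parallel gripper is mounted at the origin on the work surface. World frame = base frame: x ahead of the robot, y to its left, z up, the work surface at z = 0. Lengths are in mm, angles in degrees, forces in N, time in s.
With the tool pointing down it reaches from about 300 to 850 mm from the base axis. Payload 4.2 kg.
Tool frame: the origin (TCP) lies on the centre line of the jaws, within the pads' length; the fingertips stand 14 mm ahead of it and the grasp point (between the pads) lies 5 mm behind it; z points along the fingers, y is the line along which they close (so a half turn about z gives the same grasp; the last joint's range is limited). The gripper opens to 91 mm and grips with 3 to 60 N. Pads are 32 mm wide; open, the fingers measure 118 mm over their backs; the gripper's body (76 mm by 178 mm) begins 60 mm behind the grasp point.
Start: joints at [-1.146, 18.312, 89.639, -0, 72.044, -1.146], TCP at [575.015, 0, 227.976] pointing down, gripper open.
Joint ranges: [-177.97, 177.97], [-48.28, 115.42], [12.27, 149.76], [-77.06, 257.06], [2.81, 150.46], [-146.56, 146.56]. Speed limits (degrees/s): [147.25, 147.25, 180, 180, 180, 180].

### API

Orientations are given as [roll, pitch, yaw] about the fixed x, y, z axes, in that order (R = Rz(yaw) Ry(pitch) Rx(roll)).
In Python, from workcell import * gives the robot as it stands. The module is installed in compiled form; this text tells all that it offers.
- The arm moves only by the shell command python3 -m crank 'ROWS' [FORCE]. ROWS is JSON, a list of rows, each an object of numbers: "grip": the finger opening in m, from 0 to 0.0912; "x", "y", "z": the shift along the tool's x, y, z in m; "yaw": the turn about the tool's z in rad. In form: [{"grip": .., "x": .., "y": .., "z": .., "yaw": ..}, ...]. A call has exactly 5 rows; each row is the pose to reach, as a shift and turn from the pose commanded when the call began, along the tool's axes at that moment; what a row does not reach only later rows make up. A row lasts 1/12 s, in which the tool goes at most 41.7 mm and 7.16 degrees, less where a joint would pass 70% of its speed; a pose out of reach is approached as far as the arm can. A call with a gripper value outside its range is refused whole. The fingers move at their own pace and stop on an object; FORCE is the grip in N (left out, the last holds). Time passes only in rows, so rows that repeat a pose let the fingers close, or fill a call up. It gives the time, the measured TCP pose, the force, the opening and the grip force at its end, in the units of the state.
- state(): the state, without advancing time (a new reading comes with each control period).
- grab_frame(name): name is "scene" or "side" or "wrist"; returns the picture (384x512x3 uint8, red, green, blue); there is no depth.
- camera_model(name): a dict with "intrinsics" (3x3 intrinsics, pixels), "R" (3x3) and "t" (3): a world point X has camera coordinates R X + t. Camera axes: x right, y down, z forward; pixel columns grow to the right and rows downward; lengths in mm; the calibration is good to about 2 mm. A picture is of the moment at which its call begins: read the wrist's pose just before it. camera_model takes no time and is no camera call; for the wrist camera it gives the pose at the moment of the call.
- job_done(): hands the job in; it is judged then, once.
The state is a dict: "time_s": time; "qpos": joint angles; "qvel": joint speeds; "effort": joint torques, N m; "ee_pos": TCP position; "ee_rot": TCP orientation; "force": force on the tool from outside, world axes, zero at the start; "torque": the same for the moment, N m; "gripper_width": finger opening in mm; "gripper_force": force on a finger pad.
Only numpy, scipy, OpenCV 4.12 (cv2) and the standard library are available. Lean on these libraries where they do the work, as an engineer would, in place of code of your own. Each camera call takes 0.05 s, during which the arm holds its last target. There are 200 camera calls.

### The job

Turn the drying plate's selector to off (the empty circle) first, then lay the dried cover plates from its bed side by side on the rubber mat, flat and face up, and after that lay every freshly primed cover plate from the cardboard sheet flat on the emptied bed, primed face up. Hold fresh plates by their edges only: nothing may touch the primed faces. Last, set the selector to the two-dot mark; leave the spray can, the wrench and the mug where they stand.

Things in the scene. Friction and masses are not known exactly. Their poses are not given: they have to be found in the camera images.
- dryer: low grey drying plate fixed on the bench, 260 (x) x 320 (y) mm, top at 60 mm. Origin: centre of its footprint on the bench; x points from the control panel (nearer the robot) to the bed; z up. The dark bed, 160 (x) x 300 (y) mm, is centred 45 mm along +x, its flat top at 62 mm, no rim; the black panel with the selector is towards -x.
- bed (a point): centre of the top face of the dark bed; axes as the drying plate's. The bed reaches 80 mm to each side along x and 150 mm along y.
- dial (a joint): selector knob, upright axis; rad, growing clockwise seen from above. Four detents: 0 = off (empty circle), 0.7 = one dot, 1.4 = two dots, 2.1 = three dots; stops just beyond the first and last. Let go between detents it springs to one of them; a click takes about 0.12 N m. Starts anywhere from one to three dots.
- dial_grip (a point): on the knob's axis, 30 mm above the panel, where to grip; turns with the knob: x lies along its bar and points at the chosen mark (white line), z up. The bar is 52 mm long, 14 mm thick (y), its top 8 mm above this point; under it a disc 54 mm across reaches 22 mm below this point. At off, x is 1.05 rad anticlockwise of the drying plate's x.
- mat: black rubber mat fixed on the bench, 320 (x) x 150 (y) mm, 6 mm thick: the place for dried plates. Origin: centre of its underside. It lies to one side of the drying plate, the cardboard sheet to the other; the sides swap.
- sheet: thin brown cardboard sheet flat on the bench (its top taken as bench height), 320 (x) x 150 (y) mm, with a paper strip near its far end: where the fresh plates start. Origin: centre.
- fresh1: aluminium cover plate, freshly primed: 80 (x) x 46 (y) mm, rim 8 mm thick, a grey primed face 68 x 34 mm standing 2 mm higher amid its top. Origin: centre of its underside; z up out of the face. About 110 g. Starts face up on the cardboard sheet in a row, end to end, its x roughly along the sheet's. May be absent (None): 2 or 3 of the three are there.
- fresh2: aluminium cover plate, freshly primed: 80 (x) x 46 (y) mm, rim 8 mm thick, a grey primed face 68 x 34 mm standing 2 mm higher amid its top. Origin: centre of its underside; z up out of the face. About 110 g. Starts face up on the cardboard sheet in a row, end to end, its x roughly along the sheet's. May be absent (None): 2 or 3 of the three are there.
- fresh3: aluminium cover plate, freshly primed: 80 (x) x 46 (y) mm, rim 8 mm thick, a grey primed face 68 x 34 mm standing 2 mm higher amid its top. Origin: centre of its underside; z up out of the face. About 110 g. Starts face up on the cardboard sheet in a row, end to end, its x roughly along the sheet's. May be absent (None): 2 or 3 of the three are there.
- dry1: aluminium cover plate, already dried, looks like the fresh ones: 80 (x) x 46 (y) mm, rim 8 mm thick, a grey primed face 68 x 34 mm standing 2 mm higher amid its top. Origin: centre of its underside; z up out of the face. About 110 g. Starts face up on the dark bed, its x roughly along the bed's.
- dry2: aluminium cover plate, already dried, looks like the fresh ones: 80 (x) x 46 (y) mm, rim 8 mm thick, a grey primed face 68 x 34 mm standing 2 mm higher amid its top. Origin: centre of its underside; z up out of the face. About 110 g. Starts face up on the dark bed, its x roughly along the bed's.
- spraycan: bystander: bare steel spray can, 64 mm across, 170 mm tall, standing beyond the drying plate. Origin: centre of its base.
- wrench: bystander: steel wrench, 200 mm long (its x), about 8 mm thick, lying beyond the drying plate. Origin: its middle, on the bench.
- mug: bystander: white mug, 80 mm across, 90 mm tall, handle at its +y. Origin: centre of its base.
Things that resemble listed ones, but are neither listed nor needed, are in the scene too. What is shaped like the dry2 but blue is not meant.

How it is judged:
By the outcome, as a careful person would: the job done as asked, in the order asked, and still so for the second after the job is handed in, with the robot touching nothing.
Of fresh1, fresh2, fresh3 only 2 to 3 are there at a start; the rules pass over those that are not, and their reading is None.
At some moment in a run one of fresh1, fresh2, fresh3, dry1, dry2 may be knocked a few centimetres aside while the robot is not near it.
It also fails if it takes over 210 s, if anything falls off the work surface, if the arm or the gripper's body presses on something with over 40 N, if the wrist force passes 120 N, or if a joint passes its speed limit or range.

## Working session

There is one attempt and no reset: what is moved stays moved. The work goes in short steps, Python scripts to look and compute and a shell command to move; the robot and the scene stay as the last step left them, time stands still between calls to the robot, and variables do not carry over. Pictures are saved under pics/ and viewed, at most 16 in all, crops included, and the job is handed in when it is done.

```bash
mkdir -p pics; ls
python3 - <<'E'
from workcell import *
import cv2
for n in ["scene","side","wrist"]:
    m=camera_model(n); print(n,m["intrinsics"],m["R"],m["t"])
    cv2.imwrite(f"pics/{n}0.png",grab_frame(n)[:,:,::-1])
s=state();print(s)
E
```

```text
pics
scene [[430.1972626    0.         259.50892029]
 [  0.         430.1972626  183.98110079]
 [  0.           0.           1.        ]] [[-0.8226409   0.56841406  0.01293857]
 [ 0.29757786  0.4498393  -0.84207602]
 [-0.48446812 -0.68887594 -0.53920365]] [ 460.40784364 -110.94869739 1547.57635106]
side [[348.01701268   0.         257.43096686]
 [  0.         348.01701268 183.45369109]
 [  0.           0.           1.        ]] [[ 0.88374102 -0.46788394 -0.0092965 ]
 [-0.3285869  -0.6062465  -0.72422084]
 [ 0.33321533  0.64307838 -0.68950543]] [-524.81208458  239.99559824  762.96342327]
wrist [[338.02750883   0.         255.61872118]
 [  0.         338.02750883 193.98150814]
 [  0.           0.           1.        ]] [[ 0.9999943   0.00109203 -0.00319443]
 [ 0.00187769 -0.9662844   0.25747026]
 [-0.00280557 -0.25747479 -0.96628094]] [-573.96774232  -30.30948567  391.95912164]
{'time_s': 0.15, 'qpos': array([-1.14457283e+00,  1.83423154e+01,  8.96873831e+01, -4.79283511e-05,
        7.20447573e+01, -1.14698361e+00]), 'qvel': array([-0.01401139, -0.04776656, -0.28626833,  0.10301514,  0.07534783,
       -0.06814652]), 'effort': array([-5.72294630e-04, -4.12774551e+01, -2.32154489e+01,  7.26667210e-02,
        4.33494255e-02, -9.00343002e-05]), 'ee_pos': array([5.74656797e+02, 2.08431414e-02, 2.27342658e+02]), 'ee_rot': array([-1.79925558e+02, -1.44483752e-03,  9.00024246e+01]), 'force': array([-0.38731512, -0.01955072, -0.59527257]), 'torque': array([ 0.05035404, -0.04082692, -0.02310317]), 'gripper_force': 0.0, 'gripper_width': 91.29405534219691}
```

View pics/scene0.png

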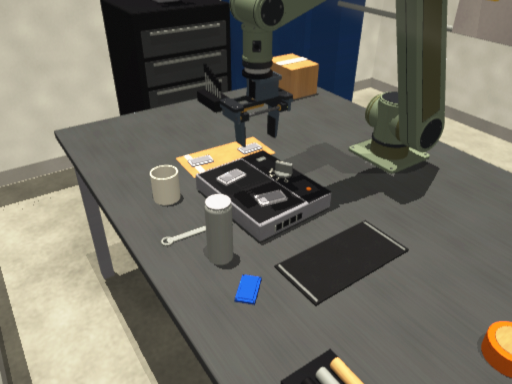

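View pics/wrist0.png

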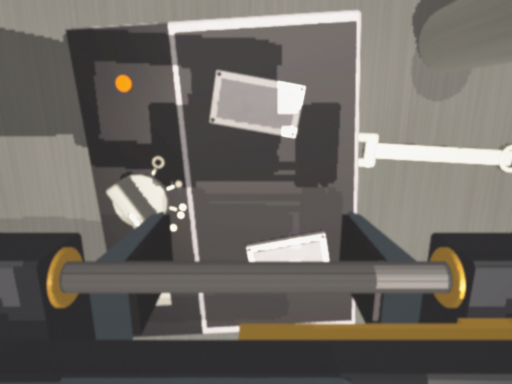

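The scene view shows the dryer in the middle with two plates on the bed, the sheet at -y with at least two plates at (202,160) and (250,148), and the mat at +y. There is also a blue decoy at (248,289). In the wrist view the knob is at (137,200), with its marks to the right of it.

```bash
cat > h.py <<'E'
from workcell import *
import cv2, numpy as np
def p2w(uv,z,m):
    """pixel(s) -> world on plane height z"""
    uv=np.atleast_2d(np.array(uv,float)); K,R,t=m["intrinsics"],np.array(m["R"]),np.array(m["t"])
    c=-R.T@t; d=(R.T@np.linalg.inv(K)@np.c_[uv,np.ones(len(uv))].T).T
    return c+d*((z-c[2])/d[:,2])[:,None]
def w2p(X,m):
    Y=(m["R"]@np.atleast_2d(X).T).T+m["t"]; p=(m["intrinsics"]@Y.T).T; return p[:,:2]/p[:,2:]
def crop(im,x0,y0,x1,y1,f,name):
    cv2.imwrite("pics/"+name,cv2.resize(im[y0:y1,x0:x1],None,fx=f,fy=f,interpolation=cv2.INTER_CUBIC))
E
python3 - <<'E'
from h import *
a=cv2.imread("pics/scene0.png"); b=cv2.imread("pics/side0.png"); w=cv2.imread("pics/wrist0.png")
A=cv2.resize(a[130:250,165:365],None,fx=4,fy=4,interpolation=cv2.INTER_CUBIC)
cv2.imwrite("pics/c1.png",A)
crop(w,60,0,380,240,2.5,"c2.png")
m=camera_model("scene"); print(w2p([[575,0,0],[575,300,0],[575,-300,0]],m),w2p([[575,0,0],[575,300,0],[575,-300,0]],camera_model("side")))
E
```

```text
[[255.23386357 204.3750389 ]
 [323.45614306 262.99120759]
 [206.12020116 162.1768781 ]] [[251.35665362 202.06861038]
 [209.80703693 143.77901109]
 [313.95535251 289.8877857 ]]
```

View pics/c1.png

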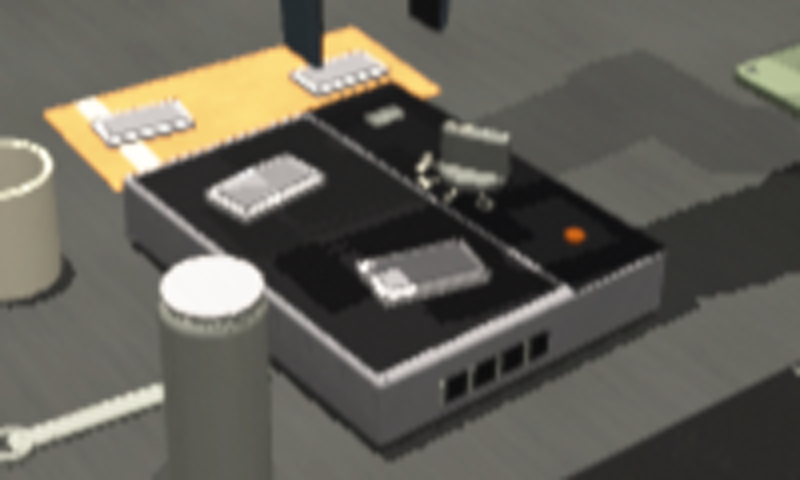

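View pics/c2.png

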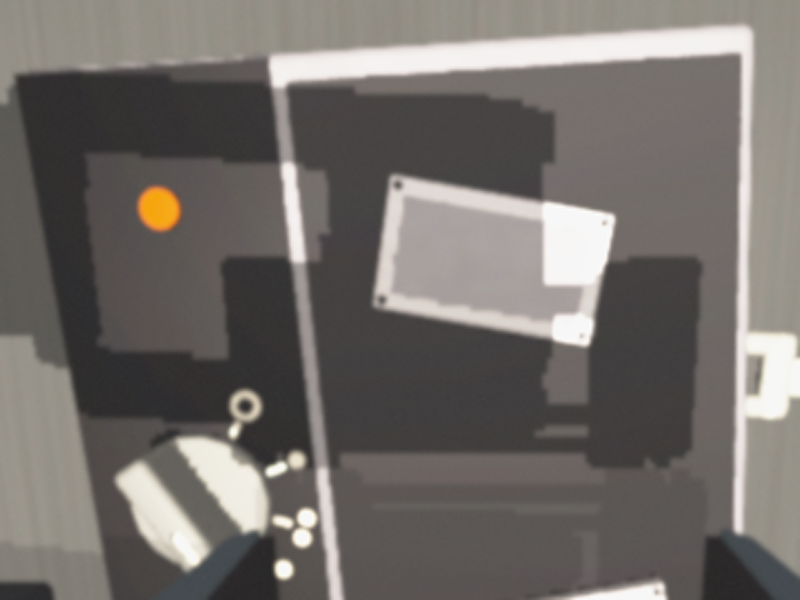

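View pics/side0.png

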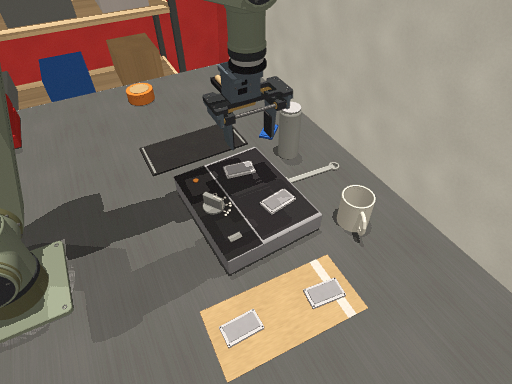

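The side view shows only two fresh plates on the sheet, at (242,327) and (324,292). There are two dry plates on the bed, at (240,170) and (278,201), and the knob is at (214,204).

Run:
```python
from h import *
np.set_printoptions(precision=1,suppress=True)
s=camera_model("side"); w=dict(s); w=camera_model("wrist"); sc=camera_model("scene")
print("wcam",-w["R"].T@w["t"])
print("dryer side",p2w([(320,213),(229,269),(176,178),(258,148)],60,s)[:,:2])
f=lambda L:[(60+a/2.5,b/2.5) for a,b in L]
g=lambda L:[(165+a/4,130+b/4) for a,b in L]
print("dryer wrist",p2w(f([(748,30),(18,78)]),60,w)[:,:2])
print("dryer scene (far-y, +y far, +y near)",p2w(g([(125,185),(385,380),(662,248)]),60,sc)[:,:2])
print("dryA",p2w(f([(395,177),(614,214),(588,345),(375,305)]),70,w)[:,:2])
print("dryB wrist",p2w([(247,247),(326,234)],70,w)[:,:2])
print("dryB side",p2w([(261,203),(284,190),(296,199),(272,213)],70,s)[:,:2])
print("marks",p2w(f([(245,405),(297,460),(303,528),(283,570)]),60,w)[:,:2])
print("knob top",p2w(f([(190,505)]),98,w),p2w(f([(190,505)]),75,w))
print("sheet",p2w([(329,257),(367,308),(231,375),(201,318)],0,s)[:,:2])
print("f1",p2w([(221,327),(256,311),(264,326),(230,345)],8,s)[:,:2])
print("f2",p2w([(304,291),(336,279),(346,292),(312,306)],8,s)[:,:2])
print("mat",p2w([(140,149),(228,126),(248,145),(158,172)],6,s)[:,:2], p2w([(278,264),(366,223),(408,248),(317,299)],6,sc)[:,:2])
print("can,mug",p2w([(220,203)],170,sc),p2w([(356,195)],90,s))
```

```text
wcam [575.2  72.3 384.8]
dryer side [[ 680.1 -162.5]
 [ 420.5 -200.7]
 [ 412.   125.2]
 [ 668.1  135.4]]
dryer wrist [[664.1 149.5]
 [407.8 134.1]]
dryer scene (far-y, +y far, +y near) [[ 688.1 -147.5]
 [ 660.8  152.8]
 [ 410.8  137.8]]
dryA [[541.1 100.3]
 [618.6  88. ]
 [610.8  41.9]
 [532.6  56.3]]
dryB wrist [[565.7 -66.8]
 [644.4 -52.7]]
dryB side [[ 565.6  -73.6]
 [ 638.7  -61.5]
 [ 648.5 -102.9]
 [ 573.2 -114.9]]
marks [[479.5  17.7]
 [498.4  -4.2]
 [499.2 -32.4]
 [490.  -50.5]]
knob top [[468.6 -11.7  98. ]] [[460.  -18.4  75. ]]
sheet [[ 655.1 -246.1]
 [ 649.1 -387.1]
 [ 342.9 -370.2]
 [ 333.6 -242.8]]
f1 [[ 361.6 -283.1]
 [ 438.9 -286.5]
 [ 438.4 -321.9]
 [ 362.8 -323.6]]
f2 [[ 551.3 -295.4]
 [ 629.8 -304.5]
 [ 629.5 -340. ]
 [ 547.  -332. ]]
mat [[364.1 374.4]
 [667.  356.8]
 [679.2 226.7]
 [383.6 237.2]] [[674.5 245.3]
 [374.4 250.2]
 [361.7 384. ]
 [669.3 383.3]]
can,mug [[774.4 148.8 170. ]] [[ 772.2 -176.4   90. ]]
```

```bash
python3 -m crank '[{"grip":0.09,"x":-0.02,"y":-0.015,"z":0,"yaw":0},{"grip":0.09,"x":-0.05,"y":-0.03,"z":0,"yaw":0},{"grip":0.09,"x":-0.08,"y":-0.05,"z":0,"yaw":0},{"grip":0.09,"x":-0.09,"y":-0.05,"z":0,"yaw":0},{"grip":0.09,"x":-0.09,"y":-0.05,"z":0,"yaw":0}]' 20
python3 - <<'E'
from h import *
np.set_printoptions(precision=1,suppress=True)
print(state()["ee_pos"],state()["ee_rot"])
m=camera_model("wrist");im=grab_frame("wrist")[:,:,::-1].copy()
cv2.imwrite("pics/w1.png",im); np.savez("w1.npz",**m)
cv2.imwrite("pics/w1b.png",cv2.resize(im[0:240,60:380],None,fx=2.5,fy=2.5,interpolation=cv2.INTER_CUBIC))
E
```

```text
time_s: 0.57
ee_pos: [524.3, -91.9, 228.0]
ee_rot: [180.0, 0.0, 89.8]
force: [0.6, 0.1, 0.2]
gripper_width: 90.1
gripper_force: 0.0
[524.3 -91.9 228. ] [180.    0.   89.8]
```

View pics/w1b.png

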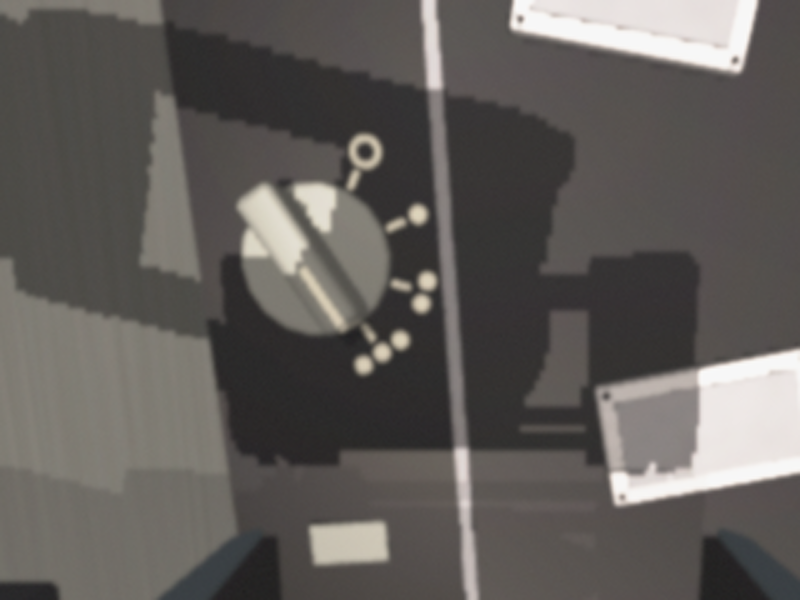

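The knob's bar runs from (250,195) to (348,328), with the white line pointing at three dots. The off circle is at (365,151).

Run:
```python
from h import *
np.set_printoptions(precision=1,suppress=True)
w=dict(np.load("w1.npz"))
f=lambda L:[(60+a/2.5,b/2.5) for a,b in L]
P=p2w(f([(365,151),(418,214),(425,292),(382,352)]),60,w)[:,:2]; print(P)
from scipy.optimize import least_squares
A=np.array([1.05,.35,-.35,-1.05])
r=least_squares(lambda q:(q[:2]+q[2]*np.c_[np.cos(A+q[3]),np.sin(A+q[3])]-P).ravel(),[461,-18,39,.07]).x
print(r,np.degrees(r[3]))
print("disc",p2w(f([(315,258)]),68,w),"bar top ends",p2w(f([(250,195),(338,328)]),98,w))
print("dryB",p2w(f([(598,387),(618,505)]),70,w)[:,:2], "panel line",p2w(f([(428,0),(474,598)]),60,w)[:,:2])
```

```text
[[479.7  18.2]
 [498.3  -3.5]
 [500.3 -31.4]
 [483.3 -53.8]]
[460.7 -19.1  41.3   0. ] 2.836191495663873
disc [[461.2 -19.   68. ]] bar top ends [[447.3   0.6  98. ]
 [473.7 -41.8  98. ]]
dryB [[ 565.1  -65.9]
 [ 574.3 -112. ]] panel line [[ 503.4   67. ]
 [ 517.8 -154.9]]
```

```bash
python3 -m crank '[{"grip":0.06,"x":0.02,"y":-0.02,"z":0.01,"yaw":-0.115},{"grip":0.06,"x":0.045,"y":-0.04,"z":0.03,"yaw":-0.23},{"grip":0.06,"x":0.0725,"y":-0.0635,"z":0.05,"yaw":-0.345},{"grip":0.06,"x":0.0725,"y":-0.0635,"z":0.078,"yaw":-0.46},{"grip":0.06,"x":0.0725,"y":-0.0635,"z":0.078,"yaw":-0.57}]' 20; python3 -c "
from workcell import *;print(state()['qpos'])"
```

```text
time_s: 1.03
ee_pos: [457.6, -14.8, 145.9]
ee_rot: [-179.6, -0.3, 123.2]
force: [-0.9, -0.3, -0.3]
gripper_width: 61.2
gripper_force: 0.0
[-3.32438532e+00  1.23458344e+01  1.11106848e+02  5.63714793e-02
  5.70573931e+01 -3.65279671e+01]
```

```bash
python3 -m crank '[{"grip":0.06,"z":0},{"grip":0.06,"z":0},{"grip":0.06,"z":0.02},{"grip":0.06,"z":0.025},{"grip":0.06,"z":0.025}]'
```

```text
validation failed for argument at $[0]...
```

```bash
python3 -m crank '[{"grip":0.06,"x":0,"y":0,"z":0,"yaw":0},{"grip":0.06,"x":0,"y":0,"z":0,"yaw":0},{"grip":0.06,"x":0,"y":0,"z":0.02,"yaw":0},{"grip":0.06,"x":0,"y":0,"z":0.025,"yaw":0},{"grip":0.06,"x":0,"y":0,"z":0.025,"yaw":0}]'
```

```text
time_s: 1.45
ee_pos: [461.3, -17.3, 124.3]
ee_rot: [-179.9, -0.1, 122.6]
force: [0.1, 1.0, -0.5]
gripper_width: 60.0
gripper_force: 0.0
```

```bash
python3 -m crank '[{"grip":0.06,"x":-0.0013,"y":-0.0017,"z":0.02,"yaw":0},{"grip":0.06,"x":-0.0013,"y":-0.0017,"z":0.034,"yaw":0},{"grip":0.06,"x":-0.0013,"y":-0.0017,"z":0.034,"yaw":0},{"grip":0,"x":-0.0013,"y":-0.0017,"z":0.034,"yaw":0},{"grip":0,"x":-0.0013,"y":-0.0017,"z":0.034,"yaw":0}]' 20;  python3 -m crank '[{"grip":0,"x":0,"y":0,"z":0,"yaw":0},{"grip":0,"x":0,"y":0,"z":0,"yaw":0},{"grip":0,"x":0,"y":0,"z":0,"yaw":0},{"grip":0,"x":0,"y":0,"z":0,"yaw":0},{"grip":0,"x":0,"y":0,"z":0,"yaw":-0.05}]' 25
```

```text
time_s: 1.87
ee_pos: [461.8, -19.6, 92.1]
ee_rot: [179.9, 0.1, 122.6]
force: [0.2, -0.1, 0.8]
gripper_width: 49.5
gripper_force: 0.0
time_s: 2.28
ee_pos: [460.9, -19.5, 91.3]
ee_rot: [180.0, 0.0, 125.6]
force: [-0.0, 0.0, 0.6]
gripper_width: 16.2
gripper_force: 0.0
```

Still closing. I'll dwell, then turn.

```bash
python3 -m crank '[{"grip":0,"x":0,"y":0,"z":0,"yaw":0},{"grip":0,"x":0,"y":0,"z":0,"yaw":0},{"grip":0,"x":0,"y":0,"z":0,"yaw":0},{"grip":0,"x":0,"y":0,"z":0,"yaw":-0.1},{"grip":0,"x":0,"y":0,"z":0,"yaw":-0.2}]' 30;  python3 -m crank '[{"grip":0,"x":0,"y":0,"z":0,"yaw":-0.1},{"grip":0,"x":0,"y":0,"z":0,"yaw":-0.2},{"grip":0,"x":0,"y":0,"z":0,"yaw":-0.3},{"grip":0,"x":0,"y":0,"z":0,"yaw":-0.4},{"grip":0,"x":0,"y":0,"z":0,"yaw":-0.5}]'; python3 -c "
from workcell import *;s=state();print(s['qpos'],s['torque'])"
```

```text
time_s: 2.7
ee_pos: [461.3, -19.3, 91.3]
ee_rot: [179.9, 0.0, 137.2]
force: [1.8, 2.0, 1.6]
gripper_width: 13.9
gripper_force: 30.0
time_s: 3.12
ee_pos: [461.4, -19.2, 91.3]
ee_rot: [179.9, 0.1, 165.8]
force: [0.8, 1.9, 2.4]
gripper_width: 13.9
gripper_force: 30.0
[-3.83902971e+00  1.62726312e+01  1.15280331e+02  4.98326254e-02
  4.83701155e+01 -7.97198248e+01] [ 0.45325441 -0.27635623 -0.07076724]
```

```bash
python3 -m crank '[{"grip":0,"x":0,"y":0,"z":0,"yaw":-0.11},{"grip":0,"x":0,"y":0,"z":0,"yaw":-0.22},{"grip":0,"x":0,"y":0,"z":0,"yaw":-0.33},{"grip":0,"x":0,"y":0,"z":0,"yaw":-0.44},{"grip":0,"x":0,"y":0,"z":0,"yaw":-0.55}]';  python3 -m crank '[{"grip":0,"x":0,"y":0,"z":0,"yaw":-0.11},{"grip":0,"x":0,"y":0,"z":0,"yaw":-0.22},{"grip":0,"x":0,"y":0,"z":0,"yaw":-0.33},{"grip":0,"x":0,"y":0,"z":0,"yaw":-0.44},{"grip":0,"x":0,"y":0,"z":0,"yaw":-0.55}]'; python3 -c "
from workcell import *;s=state();print(s['qpos'],s['torque'])"
```

```text
time_s: 3.53
ee_pos: [461.3, -19.1, 91.3]
ee_rot: [180.0, 0.1, -162.6]
force: [1.2, 2.5, 1.9]
gripper_width: 14.0
gripper_force: 30.0
time_s: 3.95
ee_pos: [461.3, -19.1, 91.3]
ee_rot: [-180.0, 0.1, -131.1]
force: [0.2, 3.0, 1.3]
gripper_width: 14.0
gripper_force: 30.0
[-3.83359616e+00  1.62739872e+01  1.15281175e+02  7.41566116e-02
  4.83826734e+01 -1.42777096e+02] [ 0.69966171 -0.16849386 -0.0066395 ]
```

```bash
python3 -m crank '[{"grip":0.06,"x":0,"y":0,"z":0,"yaw":0},{"grip":0.06,"x":0,"y":0,"z":0,"yaw":0},{"grip":0.06,"x":0,"y":0,"z":0,"yaw":0},{"grip":0.06,"x":0,"y":0,"z":0,"yaw":0},{"grip":0.06,"x":0,"y":0,"z":-0.03,"yaw":0}]';  python3 -m crank '[{"grip":0.06,"x":0,"y":0,"z":-0.04,"yaw":0.12},{"grip":0.06,"x":0,"y":0,"z":-0.08,"yaw":0.24},{"grip":0.06,"x":0,"y":0,"z":-0.09,"yaw":0.36},{"grip":0.06,"x":0,"y":0,"z":-0.09,"yaw":0.48},{"grip":0.06,"x":0,"y":0,"z":-0.09,"yaw":0.6}]'; python3 -c "
from h import *;s=state();print(s['qpos'])
crop(grab_frame('side')[:,:,::-1],165,130,335,250,4,'s2.png')"
```

```text
time_s: 4.37
ee_pos: [456.8, -19.4, 117.0]
ee_rot: [179.5, -0.4, -131.4]
force: [0.2, -0.7, -0.1]
gripper_width: 43.7
gripper_force: 0.0
time_s: 4.78
ee_pos: [461.1, -19.7, 212.2]
ee_rot: [-179.9, 0.1, -166.1]
force: [-0.2, -0.2, -0.0]
gripper_width: 60.3
gripper_force: 0.0
[-3.86177632e+00  8.67393100e+00  1.05141577e+02 -1.44259636e-02
  6.60354642e+01 -1.07709292e+02]
```

View pics/s2.png

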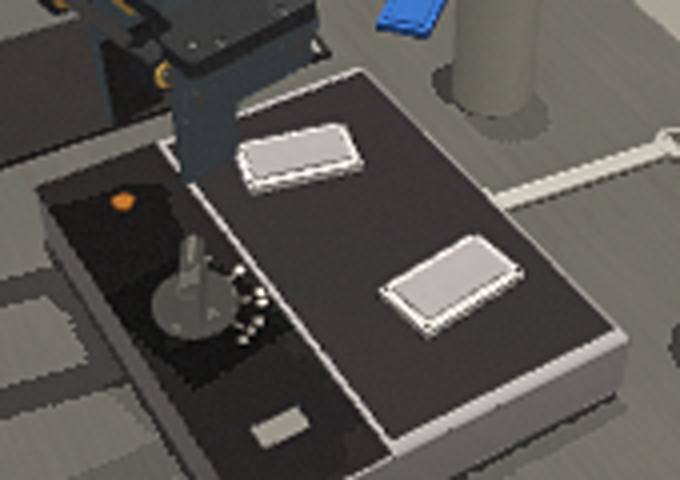

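```bash
cat >> h.py <<'E'
def go(cur,tgt):
    """cur,tgt=(x,y,z,heading deg): print tool-frame shift m, yaw rad"""
    h=np.radians(cur[3]); dx,dy,dz=np.subtract(tgt[:3],cur[:3])
    ya=-np.radians((tgt[3]-cur[3]+180)%360-180)
    print("x %.4f y %.4f z %.4f yaw %.3f"%((dx*np.cos(h)+dy*np.sin(h))/1e3,(dx*np.sin(h)-dy*np.cos(h))/1e3,-dz/1e3,ya))
E
python3 -c "
from h import *
go((460.8,-19.5,211,194.28),(575.8,71.6,140,170.3))"
```

```text
x -0.1339 y 0.0599 z 0.0710 yaw 0.419
```

```bash
python3 -m crank '[{"grip":0.075,"x":-0.033,"y":0.015,"z":0,"yaw":0.105},{"grip":0.075,"x":-0.067,"y":0.03,"z":0,"yaw":0.21},{"grip":0.075,"x":-0.1,"y":0.045,"z":0.02,"yaw":0.315},{"grip":0.075,"x":-0.134,"y":0.06,"z":0.04,"yaw":0.419},{"grip":0.075,"x":-0.134,"y":0.06,"z":0.071,"yaw":0.419}]' 20
python3 -m crank '[{"grip":0.075,"x":0,"y":0,"z":0,"yaw":0},{"grip":0.075,"x":0,"y":0,"z":0,"yaw":0},{"grip":0.075,"x":0,"y":0,"z":0.02,"yaw":0},{"grip":0.075,"x":0,"y":0,"z":0.04,"yaw":0},{"grip":0.075,"x":0,"y":0,"z":0.04,"yaw":0}]' 20
python3 - <<'E'
from h import *
print(state()["ee_pos"],state()["ee_rot"])
m=camera_model("wrist");im=grab_frame("wrist")[:,:,::-1].copy()
cv2.imwrite("pics/w3.png",im)
E
```

```text
time_s: 5.25
ee_pos: [582.6, 75.4, 140.7]
ee_rot: [179.8, 0.6, 170.3]
force: [1.6, -1.3, -0.5]
gripper_width: 75.1
gripper_force: 0.0
time_s: 5.67
ee_pos: [573.8, 70.7, 98.8]
ee_rot: [-179.9, -0.2, 170.3]
force: [-0.4, 0.2, -0.4]
gripper_width: 75.2
gripper_force: 0.0
[573.76359678  70.74982393  98.80692092] [-179.9248243    -0.23290085  170.26297437]
```

View pics/w3.png

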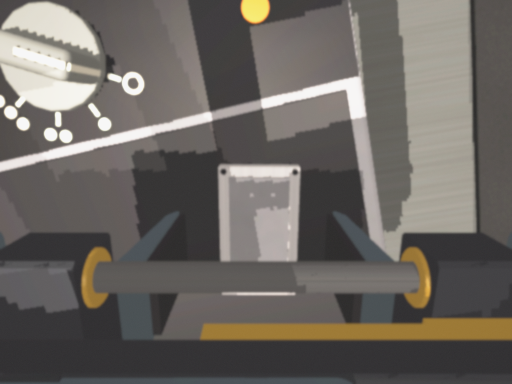

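The knob is at off: the bar points at the circle at (133,83). The plate sits centred and aligned between the fingers.

```bash
python3 -m crank '[{"grip":0.075,"x":0,"y":0,"z":0.012,"yaw":0},{"grip":0.075,"x":0,"y":0,"z":0.0225,"yaw":0},{"grip":0.075,"x":0,"y":0,"z":0.0225,"yaw":0},{"grip":0.03,"x":0,"y":0,"z":0.0225,"yaw":0},{"grip":0.03,"x":0,"y":0,"z":0.0225,"yaw":0}]' 20
python3 -m crank '[{"grip":0.03,"x":0,"y":0,"z":0,"yaw":0},{"grip":0.03,"x":0,"y":0,"z":0,"yaw":0},{"grip":0.03,"x":0,"y":0,"z":0,"yaw":0},{"grip":0.03,"x":0,"y":0,"z":0,"yaw":0},{"grip":0.03,"x":0,"y":0,"z":0,"yaw":0}]' 20
```

```text
time_s: 6.13
ee_pos: [576.4, 71.6, 78.5]
ee_rot: [180.0, 0.1, 170.3]
force: [0.5, 0.5, -0.4]
gripper_width: 64.5
gripper_force: 0.0
time_s: 6.55
ee_pos: [576.1, 71.8, 78.0]
ee_rot: [180.0, 0.1, 170.3]
force: [-0.7, -0.3, 2.8]
gripper_width: 45.6
gripper_force: 20.0
```

```bash
python3 -c "
from h import *
go((575.8,71.6,77.5,170.28),(578,305,150,178.5))
go((575.8,71.6,77.5,170.28),(578,155,150,178.5))
"
```

```text
x 0.0372 y 0.2304 z -0.0725 yaw -0.143
x 0.0119 y 0.0826 z -0.0725 yaw -0.143
```

```bash
python3 -m crank '[{"grip":0.03,"x":0,"y":0,"z":-0.02,"yaw":0},{"grip":0.03,"x":0,"y":0,"z":-0.05,"yaw":0},{"grip":0.03,"x":0.004,"y":0.02,"z":-0.0725,"yaw":0},{"grip":0.03,"x":0.008,"y":0.05,"z":-0.0725,"yaw":-0.07},{"grip":0.03,"x":0.0119,"y":0.0826,"z":-0.0725,"yaw":-0.143}]'
python3 -m crank '[{"grip":0.03,"x":0,"y":0.035,"z":0,"yaw":0},{"grip":0.03,"x":0,"y":0.07,"z":0,"yaw":0},{"grip":0.03,"x":0,"y":0.105,"z":0,"yaw":0},{"grip":0.03,"x":0,"y":0.14,"z":0,"yaw":0},{"grip":0.03,"x":0,"y":0.15,"z":0,"yaw":0}]'
python3 -m crank '[{"grip":0.03,"x":0,"y":0,"z":0,"yaw":0},{"grip":0.03,"x":0,"y":0,"z":0,"yaw":0},{"grip":0.03,"x":0,"y":0,"z":0,"yaw":0},{"grip":0.03,"x":0,"y":0,"z":0,"yaw":0},{"grip":0.03,"x":0,"y":0,"z":0,"yaw":0}]'
python3 - <<'E'
from h import *
m=camera_model("wrist");im=grab_frame("wrist")[:,:,::-1].copy(); np.savez("w4.npz",**m)
S=grab_frame("scene")[:,:,::-1][150:330,200:440]
cv2.imwrite("pics/w4.png",np.vstack([cv2.resize(im[:260],(600,305)),cv2.resize(S,(600,290) )]))
E
```

```text
time_s: 6.97
ee_pos: [578.9, 155.3, 151.8]
ee_rot: [180.0, 0.2, 178.5]
force: [0.1, -0.3, -1.4]
gripper_width: 45.8
gripper_force: 20.0
time_s: 7.38
ee_pos: [581.6, 310.0, 149.3]
ee_rot: [179.9, -0.0, 178.7]
force: [-0.1, -0.9, -0.4]
gripper_width: 45.9
gripper_force: 20.0
time_s: 7.8
ee_pos: [582.3, 303.5, 150.1]
ee_rot: [-180.0, -0.0, 178.4]
force: [-0.2, 0.3, -0.7]
gripper_width: 46.1
gripper_force: 20.0
```

View pics/w4.png

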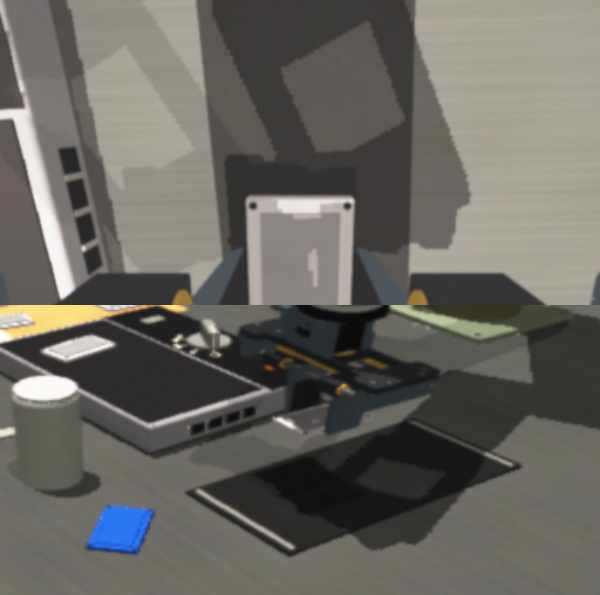

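Run:
```python
from h import *
np.set_printoptions(precision=1,suppress=True)
w=dict(np.load("w4.npz"))
print(p2w([(168,0),(193,205),(353,0),(348,205)],6,w)[:,:2])
P=p2w([(275.2,266),(364.8,220),(408,249),(316.8,303)],6,camera_model("scene"))[:,:2];print(P,P.mean(0))
```

```text
[[427.2 237.3]
 [598.9 244.5]
 [431.4 385.5]
 [602.9 388.7]]
[[684.3 247.1]
 [367.1 238.7]
 [364.8 386.6]
 [677.3 391.8]] [523.4 316.1]
```

```bash
python3 -c "
from h import *
go((582,305,150,178.5),(580,315.5,22,181.5))"
python3 -m crank '[{"grip":0.03,"x":0.002,"y":0.0105,"z":0.03,"yaw":-0.05},{"grip":0.03,"x":0.0023,"y":0.0104,"z":0.06,"yaw":-0.052},{"grip":0.03,"x":0.0023,"y":0.0104,"z":0.09,"yaw":-0.052},{"grip":0.03,"x":0.0023,"y":0.0104,"z":0.11,"yaw":-0.052},{"grip":0.03,"x":0.0023,"y":0.0104,"z":0.12,"yaw":-0.052}]'
python3 -m crank '[{"grip":0.03,"x":0,"y":0,"z":0.004,"yaw":0},{"grip":0.03,"x":0,"y":0,"z":0.0075,"yaw":0},{"grip":0.03,"x":0,"y":0,"z":0.0075,"yaw":0},{"grip":0.03,"x":0,"y":0,"z":0.0075,"yaw":0},{"grip":0.06,"x":0,"y":0,"z":0.0075,"yaw":0}]'
python3 -m crank '[{"grip":0.06,"x":0,"y":0,"z":0,"yaw":0},{"grip":0.06,"x":0,"y":0,"z":0,"yaw":0},{"grip":0.06,"x":0,"y":0,"z":-0.005,"yaw":0},{"grip":0.06,"x":0,"y":0,"z":-0.03,"yaw":0},{"grip":0.06,"x":0,"y":0,"z":-0.06,"yaw":0}]'
```

```text
x 0.0023 y 0.0104 z 0.1280 yaw -0.052
time_s: 8.32
ee_pos: [578.4, 314.1, 26.8]
ee_rot: [-179.9, -0.3, -178.6]
force: [-0.3, 0.4, -0.6]
gripper_width: 45.8
gripper_force: 20.0
time_s: 8.73
ee_pos: [581.0, 315.9, 24.1]
ee_rot: [179.9, 0.2, -178.6]
force: [0.8, -0.2, -1.3]
gripper_width: 50.0
gripper_force: 0.0
time_s: 9.15
ee_pos: [578.6, 314.8, 81.4]
ee_rot: [-179.9, -0.3, -178.6]
force: [0.2, 0.1, -0.3]
gripper_width: 59.8
gripper_force: 0.0
```

```bash
python3 -c "
from h import *
go((580,315.5,82.5,181.5),(609,-82,150,190.5))
go((609,-82,150,190.5),(609,-82,110,190.5))"
```

```text
x -0.0186 y -0.3981 z -0.0675 yaw -0.157
x -0.0000 y 0.0000 z 0.0400 yaw -0.000
```

```bash
python3 -m crank '[{"grip":0.075,"x":0,"y":0,"z":-0.035,"yaw":0},{"grip":0.075,"x":-0.002,"y":-0.03,"z":-0.0675,"yaw":-0.03},{"grip":0.075,"x":-0.005,"y":-0.07,"z":-0.0675,"yaw":-0.1},{"grip":0.075,"x":-0.008,"y":-0.11,"z":-0.0675,"yaw":-0.157},{"grip":0.075,"x":-0.01,"y":-0.15,"z":-0.0675,"yaw":-0.157}]'
python3 -c "
from h import *
c=-.157
# remaining in new tool frame
h=np.radians(181.5); x,y=-.01,-.15
p=np.array([580,315.5])+1e3*(x*np.array([np.cos(h),np.sin(h)])+y*np.array([np.sin(h),-np.cos(h)]));print(p)
go((*p,150,190.5),(609,-82,110,190.5))"
```

```text
time_s: 9.57
ee_pos: [594.3, 164.7, 151.8]
ee_rot: [-180.0, 0.2, -169.4]
force: [-0.4, -0.1, -0.3]
gripper_width: 75.0
gripper_force: 0.0
[593.9231155  165.81317074]
x 0.0303 y -0.2464 z 0.0400 yaw -0.000
```

```bash
python3 -m crank '[{"grip":0.075,"x":0.005,"y":-0.04,"z":0,"yaw":0},{"grip":0.075,"x":0.01,"y":-0.08,"z":0,"yaw":0},{"grip":0.075,"x":0.015,"y":-0.12,"z":0,"yaw":0},{"grip":0.075,"x":0.02,"y":-0.16,"z":0,"yaw":0},{"grip":0.075,"x":0.025,"y":-0.2,"z":0,"yaw":0}]'
python3 -m crank '[{"grip":0.075,"x":0.003,"y":-0.03,"z":0,"yaw":0},{"grip":0.075,"x":0.0053,"y":-0.0464,"z":0,"yaw":0},{"grip":0.075,"x":0.0053,"y":-0.0464,"z":0.02,"yaw":0},{"grip":0.075,"x":0.0053,"y":-0.0464,"z":0.05,"yaw":0},{"grip":0.075,"x":0.0053,"y":-0.0464,"z":0.05,"yaw":0}]'
python3 - <<'E'
from h import *
print(state()["ee_pos"],state()["ee_rot"])
m=camera_model("wrist");im=grab_frame("wrist")[:,:,::-1].copy()
S=grab_frame("side")[:,:,::-1]
cv2.imwrite("pics/w5.png",np.hstack([im[:300,100:420],S[90:390,160:400]]))
E
```

```text
time_s: 9.98
ee_pos: [605.4, -37.3, 150.8]
ee_rot: [-180.0, 0.1, -169.6]
force: [0.3, 0.0, -0.2]
gripper_width: 74.8
gripper_force: 0.0
time_s: 10.4
ee_pos: [605.3, -82.1, 95.8]
ee_rot: [179.8, -0.5, -169.6]
force: [-1.0, -0.2, -0.3]
gripper_width: 75.1
gripper_force: 0.0
[605.30078496 -82.10369422  95.79679778] [ 179.82101618   -0.49086417 -169.62417182]Traceback (most recent call last):
  File "<stdin>", line 5, in <module>
    return _nx.concatenate(arrs, 1, dtype=dtype, casting=casting)
           ~~~~~~~~~~~~~~~^^^^^^^^^^^^^^^^^^^^^^^^^^^^^^^^^^^^^^^
ValueError: all the input array dimensions except for the concatenation axis must match exactly, but along dimension 0, the array at index 0 has size 300 and the array at index 1 has size 294
```

Run:
```python
from h import *
m=camera_model("wrist");im=grab_frame("wrist")[:,:,::-1].copy()
S=grab_frame("side")[:,:,::-1]
cv2.imwrite("pics/w5.png",np.hstack([im[:290,100:420],S[90:380,160:400]]))
print(state()["ee_pos"])
```

```text
[609.77219056 -81.86990284 101.69018787]
```

View pics/w5.png

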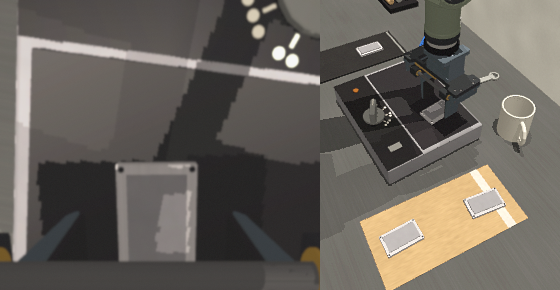

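The plate is centred between the fingers, and the first dry plate lies flat on the mat.

```bash
python3 -m crank '[{"grip":0.075,"x":0,"y":0,"z":0.012,"yaw":0},{"grip":0.075,"x":0,"y":0,"z":0.0225,"yaw":0},{"grip":0.075,"x":0,"y":0,"z":0.0225,"yaw":0},{"grip":0.03,"x":0,"y":0,"z":0.0225,"yaw":0},{"grip":0.03,"x":0,"y":0,"z":0.0225,"yaw":0}]' 20
python3 -m crank '[{"grip":0.03,"x":0,"y":0,"z":0,"yaw":0},{"grip":0.03,"x":0,"y":0,"z":0,"yaw":0},{"grip":0.03,"x":0,"y":0,"z":0,"yaw":0},{"grip":0.03,"x":0,"y":0,"z":0,"yaw":0},{"grip":0.03,"x":0,"y":0,"z":0,"yaw":0}]' 20
python3 -c "
from h import *
go((609,-82,77.5,190.5),(468,312,160,181.5))"
```

```text
time_s: 11.02
ee_pos: [609.2, -81.9, 78.2]
ee_rot: [-180.0, 0.1, -169.5]
force: [0.3, -0.7, -0.2]
gripper_width: 64.4
gripper_force: 0.0
time_s: 11.43
ee_pos: [609.0, -82.0, 77.9]
ee_rot: [-180.0, 0.0, -169.6]
force: [-0.8, -0.3, 2.0]
gripper_width: 45.8
gripper_force: 20.0
x 0.0668 y 0.4131 z -0.0825 yaw 0.157
```

```bash
python3 -m crank '[{"grip":0.03,"x":0,"y":0,"z":-0.02,"yaw":0},{"grip":0.03,"x":0,"y":0,"z":-0.05,"yaw":0},{"grip":0.03,"x":0,"y":0.01,"z":-0.0825,"yaw":0},{"grip":0.03,"x":0.005,"y":0.04,"z":-0.0825,"yaw":0},{"grip":0.03,"x":0.01,"y":0.08,"z":-0.0825,"yaw":0}]'
python3 -m crank '[{"grip":0.03,"x":0.006,"y":0.04,"z":0,"yaw":0},{"grip":0.03,"x":0.012,"y":0.08,"z":0,"yaw":0},{"grip":0.03,"x":0.018,"y":0.12,"z":0,"yaw":0},{"grip":0.03,"x":0.024,"y":0.16,"z":0,"yaw":0},{"grip":0.03,"x":0.03,"y":0.2,"z":0,"yaw":0}]'
python3 -m crank '[{"grip":0.03,"x":0.006,"y":0.04,"z":0,"yaw":0.03},{"grip":0.03,"x":0.012,"y":0.08,"z":0,"yaw":0.06},{"grip":0.03,"x":0.02,"y":0.11,"z":0.01,"yaw":0.1},{"grip":0.03,"x":0.0268,"y":0.1331,"z":0.02,"yaw":0.157},{"grip":0.03,"x":0.0268,"y":0.1331,"z":0.05,"yaw":0.157}]'
python3 -m crank '[{"grip":0.03,"x":0,"y":0,"z":0.03,"yaw":0},{"grip":0.03,"x":0,"y":0,"z":0.055,"yaw":0},{"grip":0.03,"x":0,"y":0,"z":0.08,"yaw":0},{"grip":0.03,"x":0,"y":0,"z":0.08,"yaw":0},{"grip":0.03,"x":0,"y":0,"z":0.08,"yaw":0}]'
```

```text
time_s: 11.85
ee_pos: [586.1, -6.5, 162.1]
ee_rot: [-179.9, 0.3, -169.8]
force: [0.4, 0.9, -1.5]
gripper_width: 45.8
gripper_force: 20.0
time_s: 12.27
ee_pos: [517.4, 187.5, 159.7]
ee_rot: [-180.0, -0.0, -169.6]
force: [1.1, 1.0, -1.7]
gripper_width: 46.0
gripper_force: 20.0
time_s: 12.68
ee_pos: [468.5, 317.6, 112.6]
ee_rot: [179.6, 0.4, -178.4]
force: [1.7, -0.7, -1.7]
gripper_width: 45.9
gripper_force: 20.0
time_s: 13.1
ee_pos: [467.3, 311.6, 28.9]
ee_rot: [-179.9, -0.2, -178.6]
force: [0.1, -0.4, -0.1]
gripper_width: 45.7
gripper_force: 20.0
```

```bash
python3 -m crank '[{"grip":0.03,"x":0,"y":0,"z":0.004,"yaw":0},{"grip":0.03,"x":0,"y":0,"z":0.008,"yaw":0},{"grip":0.03,"x":0,"y":0,"z":0.008,"yaw":0},{"grip":0.03,"x":0,"y":0,"z":0.008,"yaw":0},{"grip":0.06,"x":0,"y":0,"z":0.008,"yaw":0}]'
python3 -m crank '[{"grip":0.06,"x":0,"y":0,"z":0.0,"yaw":0},{"grip":0.06,"x":0,"y":0,"z":0,"yaw":0},{"grip":0.06,"x":0,"y":0,"z":-0.005,"yaw":0},{"grip":0.06,"x":0,"y":0,"z":-0.035,"yaw":0},{"grip":0.06,"x":0,"y":0,"z":-0.07,"yaw":0}]'
python3 -c "
from h import *
S=grab_frame('side')[:,:,::-1].copy()
a=cv2.resize(S[110:185,130:260],(520,300),interpolation=cv2.INTER_CUBIC)
b=cv2.resize(S[250:380,195:375],(415,300),interpolation=cv2.INTER_CUBIC)
cv2.imwrite('pics/s6.png',np.vstack([a,np.hstack([b,np.zeros((300,105,3),np.uint8)])]))
go((468,312,92,181.5),(468,312,230,181.5))"
```

```text
time_s: 13.52
ee_pos: [468.7, 312.4, 22.8]
ee_rot: [180.0, 0.1, -178.6]
force: [0.6, 1.0, -0.2]
gripper_width: 49.9
gripper_force: 0.0
time_s: 13.93
ee_pos: [466.6, 311.2, 91.1]
ee_rot: [-179.8, -0.3, -178.6]
force: [0.6, 0.9, -0.1]
gripper_width: 59.9
gripper_force: 0.0
x -0.0000 y 0.0000 z -0.1380 yaw -0.000
```

View pics/s6.png

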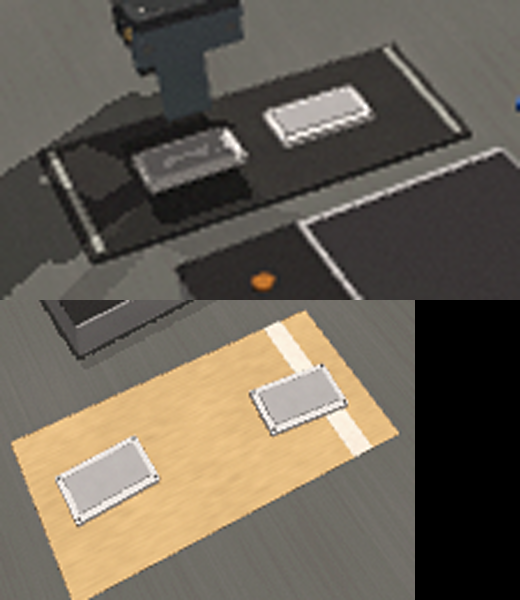

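Both dry plates lie flat and side by side on the mat. The fresh plates have not moved.

```bash
python3 -c "
from h import *
np.set_printoptions(precision=1,suppress=True)
s=camera_model('side')
for L in ([(57,181),(137,137),(158,175),(79,223)],[(249,93),(327,65),(347,101),(274,134)]):
    P=p2w([(195+a/2.306,250+b/2.308) for a,b in L],8,s)[:,:2]; d=P[1]-P[0]+P[2]-P[3]
    print(P,P.mean(0),np.degrees(np.arctan2(d[1],d[0])))
go((468,312,92,181.5),(588,-260,170,181.5))"
```

```text
[[ 358.2 -284.6]
 [ 437.7 -281.8]
 [ 437.7 -321.1]
 [ 360.3 -325.7]] [ 398.5 -303.3] 2.6678657199951172
[[ 550.3 -293. ]
 [ 632.7 -303.6]
 [ 625.9 -342.8]
 [ 547.8 -337.5]] [ 589.2 -319.2] -5.648218958426292
x -0.1050 y -0.5749 z -0.0780 yaw -0.000
```

```bash
python3 -m crank '[{"grip":0.075,"x":0,"y":0,"z":-0.04,"yaw":0},{"grip":0.075,"x":0,"y":-0.01,"z":-0.078,"yaw":0},{"grip":0.075,"x":-0.01,"y":-0.05,"z":-0.078,"yaw":0},{"grip":0.075,"x":-0.02,"y":-0.09,"z":-0.078,"yaw":0},{"grip":0.075,"x":-0.03,"y":-0.13,"z":-0.078,"yaw":0}]'
python3 -m crank '[{"grip":0.075,"x":-0.005,"y":-0.04,"z":0,"yaw":0},{"grip":0.075,"x":-0.01,"y":-0.08,"z":0,"yaw":0},{"grip":0.075,"x":-0.015,"y":-0.12,"z":0,"yaw":0},{"grip":0.075,"x":-0.02,"y":-0.16,"z":0,"yaw":0},{"grip":0.075,"x":-0.025,"y":-0.2,"z":0,"yaw":0}]'
python3 -m crank '[{"grip":0.075,"x":-0.005,"y":-0.04,"z":0,"yaw":0},{"grip":0.075,"x":-0.01,"y":-0.08,"z":0,"yaw":0},{"grip":0.075,"x":-0.015,"y":-0.12,"z":0,"yaw":0},{"grip":0.075,"x":-0.02,"y":-0.16,"z":0,"yaw":0},{"grip":0.075,"x":-0.025,"y":-0.2,"z":0,"yaw":0}]'
python3 -c "
from h import *
h=np.radians(181.5); x,y=-.08,-.53
p=np.array([468,312])+1e3*(x*np.array([np.cos(h),np.sin(h)])+y*np.array([np.sin(h),-np.cos(h)]));print(p,state()['ee_pos'])
go((*p,170,181.5),(589,-318.5,90,174.5))"
```

```text
time_s: 14.4
ee_pos: [501.9, 182.1, 171.5]
ee_rot: [180.0, 0.2, -178.4]
force: [0.2, 1.4, -0.5]
gripper_width: 75.3
gripper_force: 0.0
time_s: 14.82
ee_pos: [531.5, -18.3, 170.6]
ee_rot: [-180.0, 0.1, -178.6]
force: [0.9, 0.2, -0.2]
gripper_width: 74.9
gripper_force: 0.0
time_s: 15.23
ee_pos: [561.5, -217.7, 170.6]
ee_rot: [-180.0, 0.1, -178.6]
force: [1.1, -0.1, 0.0]
gripper_width: 75.3
gripper_force: 0.0
[ 561.8463686  -215.72422637] [ 561.49783828 -217.74463643  170.56277812]
x -0.0245 y -0.1035 z 0.0800 yaw 0.122
```

```bash
python3 -m crank '[{"grip":0.075,"x":-0.006,"y":-0.03,"z":0,"yaw":0},{"grip":0.075,"x":-0.015,"y":-0.065,"z":0.01,"yaw":0.06},{"grip":0.075,"x":-0.0245,"y":-0.1035,"z":0.03,"yaw":0.122},{"grip":0.075,"x":-0.0245,"y":-0.1035,"z":0.06,"yaw":0.122},{"grip":0.075,"x":-0.0245,"y":-0.1035,"z":0.08,"yaw":0.122}]'
python3 -m crank '[{"grip":0.075,"x":0,"y":0,"z":0,"yaw":0},{"grip":0.075,"x":0,"y":0,"z":0,"yaw":0},{"grip":0.075,"x":0,"y":0,"z":0,"yaw":0},{"grip":0.075,"x":0,"y":0,"z":0,"yaw":0},{"grip":0.075,"x":0,"y":0,"z":0,"yaw":0}]'
python3 - <<'E'
from h import *
m=camera_model("wrist");im=grab_frame("wrist")[:,:,::-1].copy();np.savez("w7.npz",**m)
cv2.imwrite("pics/w7.png",cv2.resize(im[:260],(788,400)))
print(state()["ee_pos"],state()["ee_rot"])
E
```

```text
time_s: 15.65
ee_pos: [588.2, -320.9, 87.8]
ee_rot: [180.0, -0.0, 174.3]
force: [-0.7, 1.1, -0.2]
gripper_width: 74.5
gripper_force: 0.0
time_s: 16.07
ee_pos: [589.6, -318.5, 92.2]
ee_rot: [-179.9, 0.2, 174.5]
force: [-0.2, -0.7, -0.6]
gripper_width: 75.1
gripper_force: 0.0
[ 589.43230693 -318.50817698   91.87804117] [-1.79926240e+02  1.68190911e-01  1.74490712e+02]
```

View pics/w7.png

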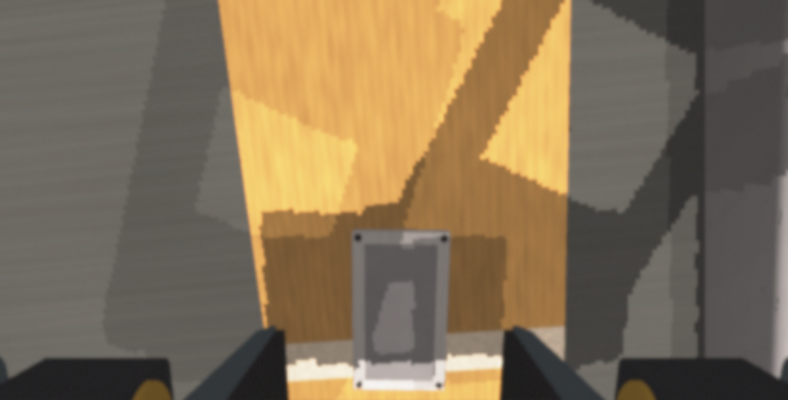

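The fresh plate sits between the fingers, with its corners at about (352,232), (450,232), (445,389) and (355,389) in the enlarged view.

Run:
```python
from h import *
w=dict(np.load("w7.npz"));P=p2w(np.array([(352,231),(451,232),(445,389),(354,389)])/1.539,8,w)[:,:2]
d=P[0]-P[3]+P[1]-P[2];print(P,P.mean(0),np.degrees(np.arctan2(d[1],d[0])))
go((589,-318.5,90,174.5),(*P.mean(0),23.5-7,np.degrees(np.arctan2(d[1],d[0]))))
```

```text
[[ 547.64326318 -334.11714568]
 [ 552.45335721 -288.3905113 ]
 [ 631.20012858 -296.65132959]
 [ 626.89758606 -342.30453347]] [ 589.54858376 -315.36588001] 174.05681087489026
x -0.0002 y 0.0032 z 0.0735 yaw 0.008
```

```bash
python3 -m crank '[{"grip":0.075,"x":0,"y":0.003,"z":0.03,"yaw":0.008},{"grip":0.075,"x":0,"y":0.003,"z":0.055,"yaw":0.008},{"grip":0.075,"x":0,"y":0.003,"z":0.0745,"yaw":0.008},{"grip":0.075,"x":0,"y":0.003,"z":0.0745,"yaw":0.008},{"grip":0.075,"x":0,"y":0.003,"z":0.0745,"yaw":0.008}]'
python3 -m crank '[{"grip":0.03,"x":0,"y":0,"z":0,"yaw":0},{"grip":0.03,"x":0,"y":0,"z":0,"yaw":0},{"grip":0.03,"x":0,"y":0,"z":0,"yaw":0},{"grip":0.03,"x":0,"y":0,"z":0,"yaw":0},{"grip":0.03,"x":0,"y":0,"z":0,"yaw":0}]' 20
python3 -m crank '[{"grip":0.03,"x":0,"y":0,"z":0,"yaw":0},{"grip":0.03,"x":0,"y":0,"z":0,"yaw":0},{"grip":0.03,"x":0,"y":0,"z":-0.03,"yaw":0},{"grip":0.03,"x":0,"y":0,"z":-0.07,"yaw":0},{"grip":0.03,"x":0,"y":0,"z":-0.105,"yaw":0}]' 20
python3 -c "
from h import *
go((589.3,-315.4,120.5,174.05),(590,-72,120.5,183))"
```

```text
time_s: 16.53
ee_pos: [589.4, -315.5, 16.1]
ee_rot: [-180.0, 0.1, 174.0]
force: [0.2, 0.4, 0.6]
gripper_width: 74.7
gripper_force: 0.0
time_s: 16.95
ee_pos: [588.9, -315.6, 15.7]
ee_rot: [-180.0, 0.0, 174.0]
force: [0.1, -0.2, 1.3]
gripper_width: 45.6
gripper_force: 20.0
time_s: 17.37
ee_pos: [588.4, -315.3, 121.0]
ee_rot: [180.0, -0.1, 174.0]
force: [0.4, -1.0, -1.1]
gripper_width: 46.1
gripper_force: 20.0
x 0.0245 y 0.2422 z -0.0000 yaw -0.156
```

```bash
python3 -m crank '[{"grip":0.03,"x":0.002,"y":0.025,"z":0,"yaw":0},{"grip":0.03,"x":0.006,"y":0.065,"z":0,"yaw":0},{"grip":0.03,"x":0.01,"y":0.105,"z":0,"yaw":0},{"grip":0.03,"x":0.014,"y":0.145,"z":0,"yaw":0},{"grip":0.03,"x":0.018,"y":0.185,"z":0,"yaw":0}]'
python3 -m crank '[{"grip":0.03,"x":0.004,"y":0.03,"z":0,"yaw":-0.05},{"grip":0.03,"x":0.0065,"y":0.0572,"z":0,"yaw":-0.1},{"grip":0.03,"x":0.0065,"y":0.0572,"z":0,"yaw":-0.156},{"grip":0.03,"x":0.0065,"y":0.0572,"z":0.02,"yaw":-0.156},{"grip":0.03,"x":0.0065,"y":0.0572,"z":0.035,"yaw":-0.156}]'
python3 -m crank '[{"grip":0.03,"x":0,"y":0,"z":0.004,"yaw":0},{"grip":0.03,"x":0,"y":0,"z":0.0075,"yaw":0},{"grip":0.03,"x":0,"y":0,"z":0.0075,"yaw":0},{"grip":0.03,"x":0,"y":0,"z":0.0075,"yaw":0},{"grip":0.03,"x":0,"y":0,"z":0.0075,"yaw":0}]'
```

```text
time_s: 17.78
ee_pos: [589.7, -128.1, 120.3]
ee_rot: [180.0, -0.0, 173.9]
force: [-0.4, 0.5, -1.5]
gripper_width: 45.7
gripper_force: 20.0
time_s: 18.2
ee_pos: [590.1, -71.2, 85.3]
ee_rot: [-180.0, 0.1, -177.0]
force: [-0.5, -0.5, -1.4]
gripper_width: 45.9
gripper_force: 20.0
time_s: 18.62
ee_pos: [590.4, -72.3, 78.5]
ee_rot: [-180.0, 0.1, -177.1]
force: [-0.4, -0.4, -1.5]
gripper_width: 46.1
gripper_force: 20.0
```

```bash
python3 -m crank '[{"grip":0.03,"x":0,"y":0,"z":0.0007,"yaw":0},{"grip":0.03,"x":0,"y":0,"z":0.0007,"yaw":0},{"grip":0.065,"x":0,"y":0,"z":0.0007,"yaw":0},{"grip":0.065,"x":0,"y":0,"z":0.0007,"yaw":0},{"grip":0.065,"x":0,"y":0,"z":0.0007,"yaw":0}]'
python3 -m crank '[{"grip":0.065,"x":0,"y":0,"z":0,"yaw":0},{"grip":0.065,"x":0,"y":0,"z":-0.005,"yaw":0},{"grip":0.065,"x":0,"y":0,"z":-0.02,"yaw":0},{"grip":0.065,"x":0,"y":0,"z":-0.045,"yaw":0},{"grip":0.065,"x":0,"y":0,"z":-0.08,"yaw":0}]'
python3 -c "
from h import *
go((590,-72,157.3,183),(398.5,-302,90,182.7))"
```

```text
time_s: 19.03
ee_pos: [589.9, -72.1, 77.4]
ee_rot: [-180.0, 0.0, -177.1]
force: [-0.2, 0.4, 0.2]
gripper_width: 62.8
gripper_force: 0.0
time_s: 19.45
ee_pos: [588.1, -71.8, 156.0]
ee_rot: [179.9, -0.3, -177.1]
force: [0.2, -0.1, 0.3]
gripper_width: 64.8
gripper_force: 0.0
x 0.2033 y -0.2197 z 0.0673 yaw 0.005
```

```bash
python3 -m crank '[{"grip":0.075,"x":0.025,"y":-0.027,"z":0,"yaw":0},{"grip":0.075,"x":0.05,"y":-0.054,"z":0,"yaw":0},{"grip":0.075,"x":0.075,"y":-0.081,"z":0,"yaw":0},{"grip":0.075,"x":0.1,"y":-0.108,"z":0,"yaw":0},{"grip":0.075,"x":0.125,"y":-0.135,"z":0,"yaw":0}]'
python3 -m crank '[{"grip":0.075,"x":0.026,"y":-0.028,"z":0,"yaw":0},{"grip":0.075,"x":0.052,"y":-0.056,"z":0,"yaw":0},{"grip":0.075,"x":0.0783,"y":-0.0847,"z":0.0,"yaw":0},{"grip":0.075,"x":0.0783,"y":-0.0847,"z":0.035,"yaw":0.005},{"grip":0.075,"x":0.0783,"y":-0.0847,"z":0.0673,"yaw":0.005}]'
python3 -m crank '[{"grip":0.075,"x":0,"y":0,"z":0,"yaw":0},{"grip":0.075,"x":0,"y":0,"z":0,"yaw":0},{"grip":0.075,"x":0,"y":0,"z":0,"yaw":0},{"grip":0.075,"x":0,"y":0,"z":0,"yaw":0},{"grip":0.075,"x":0,"y":0,"z":0,"yaw":0}]'
python3 - <<'E'
from h import *
m=camera_model("wrist");im=grab_frame("wrist")[:,:,::-1].copy();np.savez("w8.npz",**m)
S=grab_frame("side")[:,:,::-1]; cv2.imwrite("pics/side8.png",S)
cv2.imwrite("pics/w8.png",np.vstack([cv2.resize(im[100:260,100:420],(640,320)),np.hstack([S[110:380,130:400],np.zeros((270,370,3),np.uint8)])]))
print(state()["ee_pos"],state()["ee_rot"])
E
```

```text
time_s: 19.87
ee_pos: [470.8, -214.3, 157.9]
ee_rot: [-180.0, 0.0, -177.0]
force: [-0.5, -0.6, 0.8]
gripper_width: 74.9
gripper_force: 0.0
time_s: 20.28
ee_pos: [398.0, -304.8, 91.3]
ee_rot: [-179.8, 0.3, -177.6]
force: [0.1, 0.5, -1.4]
gripper_width: 75.0
gripper_force: 0.0
time_s: 20.7
ee_pos: [399.4, -302.3, 91.7]
ee_rot: [-179.9, 0.2, -177.3]
force: [-1.1, -0.1, -0.3]
gripper_width: 75.1
gripper_force: 0.0
[ 398.90567818 -302.07612933   91.1938481 ] [-1.79906070e+02  1.12669137e-01 -1.77307970e+02]
```

View pics/w8.png

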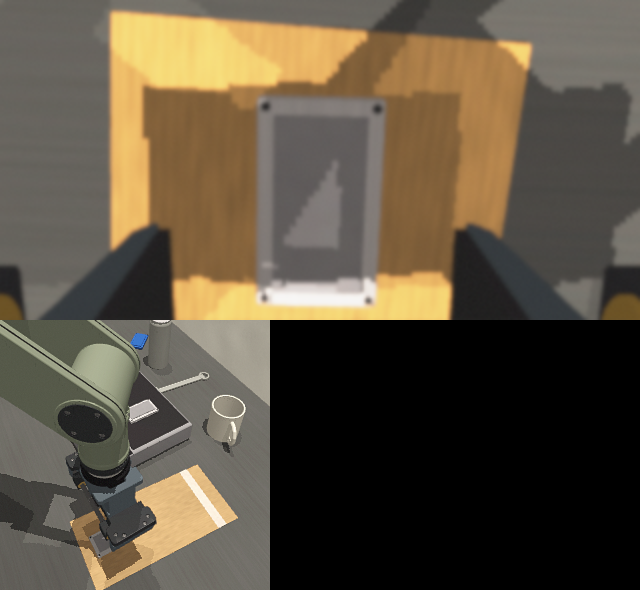

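The remaining fresh plate has corners at (257,97), (386,100), (379,306) and (257,304) in the upper crop. The first fresh plate lies on the bed.

Run:
```python
from h import *
w=dict(np.load("w8.npz"));P=p2w(np.array([(257,97),(386,99),(379,307),(256,305)])/2+100,8,w)[:,:2]
d=P[0]-P[3]+P[1]-P[2];a=np.degrees(np.arctan2(d[1],d[0]))%360;print(P,P.mean(0),a)
go((398.5,-302,90,182.7),(*P.mean(0),15.5,a))
```

```text
[[ 358.77161284 -323.93461047]
 [ 357.24659196 -277.99175824]
 [ 437.67341607 -274.51634389]
 [ 439.19568754 -322.10106016]] [ 398.2218271  -299.63594319] 181.89038972145423
x 0.0002 y 0.0024 z 0.0745 yaw 0.014
```

```bash
python3 -m crank '[{"grip":0.075,"x":0,"y":0.0024,"z":0.03,"yaw":0.014},{"grip":0.075,"x":0,"y":0.0024,"z":0.055,"yaw":0.014},{"grip":0.075,"x":0,"y":0.0024,"z":0.0745,"yaw":0.014},{"grip":0.075,"x":0,"y":0.0024,"z":0.0745,"yaw":0.014},{"grip":0.075,"x":0,"y":0.0024,"z":0.0745,"yaw":0.014}]'
python3 -m crank '[{"grip":0.03,"x":0,"y":0,"z":0,"yaw":0},{"grip":0.03,"x":0,"y":0,"z":0,"yaw":0},{"grip":0.03,"x":0,"y":0,"z":0,"yaw":0},{"grip":0.03,"x":0,"y":0,"z":0,"yaw":0},{"grip":0.03,"x":0,"y":0,"z":0,"yaw":0}]' 20
python3 -m crank '[{"grip":0.03,"x":0,"y":0,"z":0,"yaw":0},{"grip":0.03,"x":0,"y":0,"z":-0.02,"yaw":0},{"grip":0.03,"x":0,"y":0,"z":-0.06,"yaw":0},{"grip":0.03,"x":0,"y":0,"z":-0.1,"yaw":0},{"grip":0.03,"x":0,"y":0,"z":-0.1345,"yaw":0}]' 20
python3 -c "
from h import *
go((398.5,-299.6,150,181.9),(584,66,150,183.5))"
```

```text
time_s: 21.22
ee_pos: [398.6, -299.7, 15.7]
ee_rot: [-180.0, 0.0, -178.1]
force: [-0.6, 0.1, 0.4]
gripper_width: 74.9
gripper_force: 0.0
time_s: 21.63
ee_pos: [398.0, -299.6, 15.6]
ee_rot: [-180.0, 0.0, -178.1]
force: [-0.8, 0.5, 0.7]
gripper_width: 45.8
gripper_force: 20.0
time_s: 22.05
ee_pos: [397.8, -299.4, 151.9]
ee_rot: [-180.0, 0.0, -178.2]
force: [1.0, -0.2, -1.0]
gripper_width: 45.9
gripper_force: 20.0
x -0.1975 y 0.3592 z -0.0000 yaw -0.028
```

```bash
python3 -m crank '[{"grip":0.03,"x":-0.0185,"y":0.034,"z":0,"yaw":0},{"grip":0.03,"x":-0.037,"y":0.068,"z":0,"yaw":0},{"grip":0.03,"x":-0.0555,"y":0.102,"z":0,"yaw":0},{"grip":0.03,"x":-0.074,"y":0.136,"z":0,"yaw":0},{"grip":0.03,"x":-0.0925,"y":0.17,"z":0,"yaw":0}]'
python3 -m crank '[{"grip":0.03,"x":-0.0185,"y":0.034,"z":0,"yaw":0},{"grip":0.03,"x":-0.037,"y":0.068,"z":0,"yaw":0},{"grip":0.03,"x":-0.0555,"y":0.102,"z":0,"yaw":0},{"grip":0.03,"x":-0.074,"y":0.136,"z":0,"yaw":0},{"grip":0.03,"x":-0.0925,"y":0.17,"z":0,"yaw":0}]'
python3 -m crank '[{"grip":0.03,"x":-0.0125,"y":0.0192,"z":0,"yaw":-0.028},{"grip":0.03,"x":-0.0125,"y":0.0192,"z":0,"yaw":-0.028},{"grip":0.03,"x":-0.0125,"y":0.0192,"z":0.03,"yaw":-0.028},{"grip":0.03,"x":-0.0125,"y":0.0192,"z":0.05,"yaw":-0.028},{"grip":0.03,"x":-0.0125,"y":0.0192,"z":0.065,"yaw":-0.028}]'
python3 -m crank '[{"grip":0.03,"x":0,"y":0,"z":0.004,"yaw":0},{"grip":0.03,"x":0,"y":0,"z":0.0075,"yaw":0},{"grip":0.03,"x":0,"y":0,"z":0.0075,"yaw":0},{"grip":0.03,"x":0,"y":0,"z":0.0075,"yaw":0},{"grip":0.03,"x":0,"y":0,"z":0.0075,"yaw":0}]'
```

```text
time_s: 22.47
ee_pos: [485.1, -125.0, 150.0]
ee_rot: [180.0, -0.0, -178.2]
force: [0.2, 0.2, -1.0]
gripper_width: 45.4
gripper_force: 20.0
time_s: 22.88
ee_pos: [572.1, 48.2, 149.7]
ee_rot: [-180.0, -0.0, -178.1]
force: [-0.1, -0.7, -0.6]
gripper_width: 46.2
gripper_force: 20.0
time_s: 23.3
ee_pos: [582.1, 65.4, 82.8]
ee_rot: [-180.0, -0.2, -176.6]
force: [0.2, -0.4, -1.0]
gripper_width: 45.7
gripper_force: 20.0
time_s: 23.72
ee_pos: [584.3, 65.6, 78.3]
ee_rot: [-180.0, 0.1, -176.6]
force: [0.4, -0.2, -1.1]
gripper_width: 45.8
gripper_force: 20.0
```

```bash
python3 -m crank '[{"grip":0.03,"x":0,"y":0,"z":0.0007,"yaw":0},{"grip":0.03,"x":0,"y":0,"z":0.0007,"yaw":0},{"grip":0.065,"x":0,"y":0,"z":0.0007,"yaw":0},{"grip":0.065,"x":0,"y":0,"z":0.0007,"yaw":0},{"grip":0.065,"x":0,"y":0,"z":0.0007,"yaw":0}]'
python3 -m crank '[{"grip":0.065,"x":0,"y":0,"z":0,"yaw":0},{"grip":0.065,"x":0,"y":0,"z":-0.005,"yaw":0},{"grip":0.065,"x":0,"y":0,"z":-0.02,"yaw":0},{"grip":0.065,"x":0,"y":0,"z":-0.045,"yaw":0},{"grip":0.065,"x":0,"y":0,"z":-0.08,"yaw":0}]'
python3 -c "
from h import *
go((584,66,156.8,183.5),(460.8,-19.4,156.8,62.8))"
```

```text
time_s: 24.13
ee_pos: [583.8, 65.9, 76.7]
ee_rot: [180.0, 0.0, -176.6]
force: [-0.2, -0.0, 0.2]
gripper_width: 62.7
gripper_force: 0.0
time_s: 24.55
ee_pos: [582.0, 65.7, 155.4]
ee_rot: [-180.0, -0.3, -176.5]
force: [0.1, -0.5, -0.8]
gripper_width: 65.4
gripper_force: 0.0
x 0.1282 y -0.0777 z -0.0000 yaw 2.107
```

```bash
python3 -m crank '[{"grip":0.06,"x":0.026,"y":-0.016,"z":-0.02,"yaw":0.12},{"grip":0.06,"x":0.052,"y":-0.032,"z":-0.02,"yaw":0.24},{"grip":0.06,"x":0.078,"y":-0.047,"z":-0.02,"yaw":0.36},{"grip":0.06,"x":0.104,"y":-0.063,"z":-0.02,"yaw":0.48},{"grip":0.06,"x":0.1282,"y":-0.0777,"z":-0.02,"yaw":0.6}]'
python3 -m crank '[{"grip":0.06,"x":0,"y":0,"z":0,"yaw":0.12},{"grip":0.06,"x":0,"y":0,"z":0,"yaw":0.24},{"grip":0.06,"x":0,"y":0,"z":0,"yaw":0.36},{"grip":0.06,"x":0,"y":0,"z":0,"yaw":0.48},{"grip":0.06,"x":0,"y":0,"z":0,"yaw":0.6}]'
python3 -m crank '[{"grip":0.06,"x":0,"y":0,"z":0,"yaw":0.12},{"grip":0.06,"x":0,"y":0,"z":0,"yaw":0.24},{"grip":0.06,"x":0,"y":0,"z":0,"yaw":0.36},{"grip":0.06,"x":0,"y":0,"z":0,"yaw":0.48},{"grip":0.06,"x":0,"y":0,"z":0,"yaw":0.6}]'
python3 -m crank '[{"grip":0.06,"x":0,"y":0,"z":0,"yaw":0.12},{"grip":0.06,"x":0,"y":0,"z":0,"yaw":0.24},{"grip":0.06,"x":0,"y":0,"z":0,"yaw":0.307},{"grip":0.06,"x":0,"y":0,"z":0,"yaw":0.307},{"grip":0.06,"x":0,"y":0,"z":0,"yaw":0.307}]'
python3 - <<'E'
from h import *
print(state()["ee_pos"],state()["qpos"])
im=grab_frame("wrist")[:,:,::-1]
S=grab_frame("side")[:,:,::-1]
cv2.imwrite("pics/w9.png",np.hstack([im[:300],cv2.resize(S[115:265,165:325],(320,300))])[:,:800])
E
```

```text
time_s: 24.97
ee_pos: [459.0, -20.0, 177.2]
ee_rot: [180.0, 0.0, 148.8]
force: [0.3, 0.4, 0.6]
gripper_width: 59.7
gripper_force: 0.0
time_s: 25.38
ee_pos: [460.4, -19.5, 177.2]
ee_rot: [180.0, 0.0, 114.3]
force: [0.0, -0.3, -0.4]
gripper_width: 60.3
gripper_force: 0.0
time_s: 25.8
ee_pos: [460.5, -19.4, 177.1]
ee_rot: [180.0, -0.0, 80.0]
force: [-0.3, 0.7, 0.2]
gripper_width: 59.9
gripper_force: 0.0
time_s: 26.22
ee_pos: [460.5, -19.4, 177.0]
ee_rot: [180.0, -0.0, 62.8]
force: [0.3, -1.0, -0.4]
gripper_width: 59.8
gripper_force: 0.0
[460.49266553 -19.41434063 177.0248659 ] [-3.84346461e+00  1.04855269e+01  1.08404761e+02 -7.07688373e-04
  6.10864753e+01  2.33229995e+01]
```

View pics/w9.png

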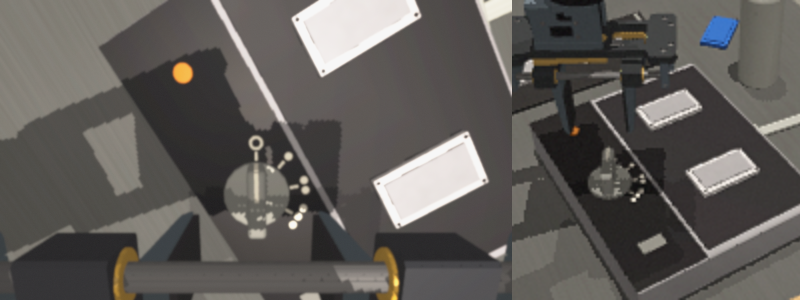

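The knob is at off with its bar aligned to the gripper, and both fresh plates lie on the bed. Next I'll lower and grip the knob.

```bash
python3 -m crank '[{"grip":0.06,"x":0,"y":0,"z":0.03,"yaw":0},{"grip":0.06,"x":0,"y":0,"z":0.06,"yaw":0},{"grip":0.06,"x":0,"y":0,"z":0.0863,"yaw":0},{"grip":0.06,"x":0,"y":0,"z":0.0863,"yaw":0},{"grip":0.0,"x":0,"y":0,"z":0.0863,"yaw":0}]'
python3 -m crank '[{"grip":0,"x":0,"y":0,"z":0,"yaw":0},{"grip":0,"x":0,"y":0,"z":0,"yaw":0},{"grip":0,"x":0,"y":0,"z":0,"yaw":0},{"grip":0,"x":0,"y":0,"z":0,"yaw":0},{"grip":0,"x":0,"y":0,"z":0,"yaw":0}]' 30
python3 -m crank '[{"grip":0,"x":0,"y":0,"z":0,"yaw":0},{"grip":0,"x":0,"y":0,"z":0,"yaw":0},{"grip":0,"x":0,"y":0,"z":0,"yaw":0},{"grip":0,"x":0,"y":0,"z":0,"yaw":0},{"grip":0,"x":0,"y":0,"z":0,"yaw":0}]' 30
```

```text
time_s: 26.73
ee_pos: [459.9, -19.4, 90.0]
ee_rot: [-179.9, 0.1, 62.8]
force: [-0.5, -1.1, 1.2]
gripper_width: 56.2
gripper_force: 0.0
time_s: 27.15
ee_pos: [461.0, -19.4, 91.2]
ee_rot: [179.9, -0.0, 62.7]
force: [0.4, -0.1, -0.7]
gripper_width: 23.0
gripper_force: 0.0
time_s: 27.57
ee_pos: [461.0, -19.6, 90.9]
ee_rot: [179.9, -0.0, 62.7]
force: [0.4, -1.0, 5.1]
gripper_width: 13.8
gripper_force: 30.0
```

Turn 1.4 rad clockwise, then release.

```bash
python3 -m crank '[{"grip":0,"x":0,"y":0,"z":0,"yaw":0.1},{"grip":0,"x":0,"y":0,"z":0,"yaw":0.2},{"grip":0,"x":0,"y":0,"z":0,"yaw":0.3},{"grip":0,"x":0,"y":0,"z":0,"yaw":0.4},{"grip":0,"x":0,"y":0,"z":0,"yaw":0.5}]'
python3 -m crank '[{"grip":0,"x":0,"y":0,"z":0,"yaw":0.1},{"grip":0,"x":0,"y":0,"z":0,"yaw":0.2},{"grip":0,"x":0,"y":0,"z":0,"yaw":0.3},{"grip":0,"x":0,"y":0,"z":0,"yaw":0.4},{"grip":0,"x":0,"y":0,"z":0,"yaw":0.5}]'
python3 -m crank '[{"grip":0,"x":0,"y":0,"z":0,"yaw":0.1},{"grip":0,"x":0,"y":0,"z":0,"yaw":0.2},{"grip":0,"x":0,"y":0,"z":0,"yaw":0.3},{"grip":0,"x":0,"y":0,"z":0,"yaw":0.4},{"grip":0,"x":0,"y":0,"z":0,"yaw":0.4}]'
python3 -m crank '[{"grip":0.06,"x":0,"y":0,"z":0,"yaw":0},{"grip":0.06,"x":0,"y":0,"z":0,"yaw":0},{"grip":0.06,"x":0,"y":0,"z":0,"yaw":0},{"grip":0.06,"x":0,"y":0,"z":0,"yaw":0},{"grip":0.06,"x":0,"y":0,"z":-0.03,"yaw":0}]'
python3 -m crank '[{"grip":0.06,"x":0,"y":0,"z":-0.04,"yaw":0},{"grip":0.06,"x":0,"y":0,"z":-0.08,"yaw":0},{"grip":0.06,"x":0,"y":0,"z":-0.12,"yaw":0},{"grip":0.06,"x":0.04,"y":0,"z":-0.15,"yaw":0},{"grip":0.06,"x":0.05,"y":0,"z":-0.15,"yaw":0}]'
python3 - <<'E'
from h import *
print(state()["ee_pos"],state()["ee_rot"],state()["qpos"])
im=grab_frame("wrist")[:,:,::-1]
S=grab_frame("side")[:,:,::-1];C=grab_frame("scene")[:,:,::-1]
A=np.hstack([cv2.resize(S[105:385,130:400],(400,400)),cv2.resize(im[:300],(400,400))])
B=cv2.resize(C[130:330,150:450],(300,200));B=np.hstack([B,cv2.resize(S[115:265,165:325],(500,200))])
cv2.imwrite("pics/w10.png",np.vstack([A,B]))
E
```

```text
time_s: 27.98
ee_pos: [460.8, -19.4, 90.9]
ee_rot: [180.0, -0.0, 33.8]
force: [-1.3, -0.2, 5.9]
gripper_width: 14.2
gripper_force: 30.0
time_s: 28.4
ee_pos: [460.7, -19.2, 90.9]
ee_rot: [-180.0, -0.0, 5.2]
force: [-0.1, 0.1, 4.8]
gripper_width: 13.9
gripper_force: 30.0
time_s: 28.82
ee_pos: [460.7, -19.1, 90.9]
ee_rot: [-179.9, -0.0, -17.7]
force: [-0.6, 0.1, 4.3]
gripper_width: 14.0
gripper_force: 30.0
time_s: 29.23
ee_pos: [456.5, -19.2, 116.4]
ee_rot: [179.8, 0.7, -17.5]
force: [-0.6, -0.1, 0.0]
gripper_width: 44.4
gripper_force: 0.0
time_s: 29.65
ee_pos: [512.2, -35.1, 276.3]
ee_rot: [-179.9, -0.7, -17.5]
force: [1.2, -0.0, -0.9]
gripper_width: 60.1
gripper_force: 0.0
[512.21621303 -35.1136186  276.27761333] [-179.8601281    -0.71535457  -17.46950946] [-5.19544447e+00  1.07332416e+01  9.30512179e+01 -1.59044153e-02
  7.54868036e+01  1.02277080e+02]
```

View pics/w10.png

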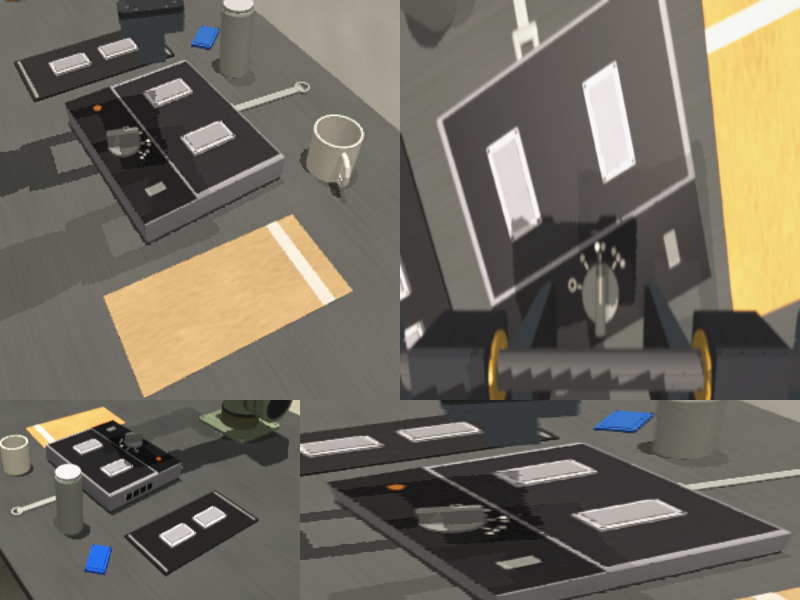

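The bar points at two dots (598,247), both fresh plates are on the bed, both dry plates are on the mat, and the sheet is empty. I'm handing in the job.

```bash
python3 -c "
from workcell import *
print(job_done())"
```

```text
the job is handed in; nothing more can be done
None
```

I handed in the job at about 30 s of the 210 s limit, with no verdict returned: selector turned to off, both dried plates laid side by side on the mat, both fresh plates (only two were there) moved by their edges onto the bed, and the selector set to two dots, with the last pictures showing all of this and the can, wrench and mug still in place.

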